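Mirror the stamp row for a left-handed clerk

TASK

A left-handed colleague is taking over the desk, so move all four hand stamps from the full rack into the empty rack in reverse order: as seen from the robot, the stamp that stands leftmost in the full rack goes into the rightmost pocket of the empty rack, the second from the left into the second from the right, and so on. Stand each one upright on its base inside its pocket, one stamp to a pocket, and never tip a stamp over on the way.

Things in the scene. Friction and masses are not known exactly. Their poses are not given: they have to be found in the camera images.
- stamp_round: round hand stamp: round base 36 mm across and 15 mm high, thin neck, pale turned wooden knob 26 mm across between 47 and 76 mm above the underside, total height 82 mm, about 80 g. Grip the knob about 62 mm up. Origin at the centre of its underside, z up; its x is within 0.25 rad of old_rack's x at the start. It stands loose in one pocket of the old rack; its mass varies by about 25 %
- stamp_square: square hand stamp: wooden base 36 by 36 mm, 18 mm high, thin steel neck, upright black cylindrical grip 22 mm across between 36 and 88 mm above the underside, total height 88 mm, about 100 g. Grip it about 68 mm up. Origin at the centre of its underside, z up; its x is within 0.25 rad of old_rack's x at the start. It stands loose in one pocket of the old rack; its mass varies by about 25 %
- stamp_bar: oblong hand stamp, the lowest: base 24 mm (its x) by 46 mm (its y), 16 mm high, above it a dark wooden bar grip 18 mm (x) by 44 mm (y) between 38 and 68 mm above the underside, total height 68 mm, about 90 g. Grip it across x about 53 mm up. Origin at the centre of its underside, z up; its x is within 0.25 rad of old_rack's x at the start. It stands loose in one pocket of the old rack; its mass varies by about 25 %
- stamp_tall: tall hand stamp: small steel base 30 by 30 mm, 16 mm high, thin steel stem 12 mm across, upright pale wooden cylindrical grip 22 mm across between 62 and 112 mm above the underside, total height 112 mm, about 120 g. Grip it about 88 mm up. Origin at the centre of its underside, z up; its x is within 0.25 rad of old_rack's x at the start. It stands loose in one pocket of the old rack; its mass varies by about 25 %
- old_rack: the full rack: dark wooden base board 76 (x) by 256 (y) by 4 mm, fixed to the desk, carrying the row of four plywood pockets with their centres at y = +90, +30, -30, -90 mm in its frame. Origin at the centre of the underside, on the desk; y runs along the row towards the left as seen from the robot (turned up to 0.35 rad), x across the row, away from the robot. It may stand left or right of the new rack
- new_rack: the empty rack: the same size and shape in grey plastic on a dark steel base, fixed to the desk. Four open pockets, inside 58 (x) by 54 (y) mm, centres at x = 0 and y = +90, +30, -30, -90 mm in its frame; pocket floor 10 mm and rim 24 mm above its origin (centre of the underside, on the desk). y along the row towards the left as seen from the robot (turned up to 0.35 rad), x away from the robot
- pocket_round: fixed plywood pocket of the old rack, the one in which the round stamp stands at the start (it stays there when the stamp has gone); all four such pockets look alike. Outside 64 (x) by 60 (y) mm, inside 58 by 54 mm; origin at the centre of its underside, 4 mm above the desk; pocket floor 6 mm above the origin, rim 20 mm above it. Same axes as old_rack
- pocket_square: fixed plywood pocket of the old rack, the one in which the square stamp stands at the start (it stays there when the stamp has gone); all four such pockets look alike. Outside 64 (x) by 60 (y) mm, inside 58 by 54 mm; origin at the centre of its underside, 4 mm above the desk; pocket floor 6 mm above the origin, rim 20 mm above it. Same axes as old_rack
- pocket_bar: fixed plywood pocket of the old rack, the one in which the oblong stamp stands at the start (it stays there when the stamp has gone); all four such pockets look alike. Outside 64 (x) by 60 (y) mm, inside 58 by 54 mm; origin at the centre of its underside, 4 mm above the desk; pocket floor 6 mm above the origin, rim 20 mm above it. Same axes as old_rack
- pocket_tall: fixed plywood pocket of the old rack, the one in which the tall stamp stands at the start (it stays there when the stamp has gone); all four such pockets look alike. Outside 64 (x) by 60 (y) mm, inside 58 by 54 mm; origin at the centre of its underside, 4 mm above the desk; pocket floor 6 mm above the origin, rim 20 mm above it. Same axes as old_rack
Mind the look-alikes: they are no part of the job. What is shaped like the stamp_round but purple is not meant. What is shaped like the stamp_tall but green is not meant.

How it is judged:
By the outcome, as a careful person would: the job done as asked, in the order asked, and still so for the second after the job is handed in, with the robot touching nothing.
It also fails if it takes over 112 s, if anything falls off the work surface, if the arm or the gripper's body presses on something with over 40 N, if the wrist force passes 120 N, or if a joint passes its speed limit or range.

ROBOT

A 6-joint arm with a two-finger parallel gripper is mounted at the origin on the work surface. World frame = base frame: x ahead of the robot, y to its left, z up, the work surface at z = 0. Lengths are in m, angles in rad, forces in N, time in s.
With the tool pointing down it reaches from about 0.4 to 0.825 m from the base axis. Payload 7 kg.
Tool frame: the origin (TCP) lies at the very end of the fingers, on their centre line; the grasp point (between the pads) lies 19 mm behind it; x points along the fingers, y is the direction in which the jaws open and shut, and the axes are right-handed (so a half turn about x gives the same grasp; the last joint's range is limited). The gripper opens to 85 mm and grips with 20 to 120 N. Pads are 22 mm wide; open, the fingers measure 114 mm over their backs; the gripper's body (76 mm by 85 mm) begins 54 mm behind the grasp point. The pads swing forward as they close: fully open they stand 13 mm farther back than shut.
Start: joints at [1.565, 0.359, 0.012, 0, -1.224, -0.288], TCP at [0.195, 0.646, 0.231] pointing down, gripper open.
Joint ranges: [-3.07, 3.07], [-1.43, 2.12], [-1.02, 1.25], [-3.03, 1.67], [-3.05, -0], [-3.03, 3.03]. Speed limits (rad/s): [2.39, 2.39, 3.01, 3.14, 3.14, 3.14].

INTERFACE

Orientations are given as a unit quaternion [x, y, z, w].
In Python, from bench import * gives the robot as it stands.
- The arm moves only by the shell command python3 -m handwheel 'ROWS' [FORCE]. ROWS is JSON, a list of rows, each an object of numbers: "tx", "ty", "tz": the shift along the tool's x, y, z in cm; "wx", "wy", "wz": the turn, a rotation vector about the tool's x, y, z in degrees; "jaw": the finger opening in cm, from 0 to 8.54. A call has 1 to 12 rows; each row shifts and turns the commanded pose from where the row before left it, along the tool's axes as they then stand; what a row does not reach is not made up. A row lasts 1/10 s, in which the tool goes at most 50 mm and 8.59 degrees, less where a joint would pass 70% of its speed; a pose out of reach is approached as far as the arm can. A call with a gripper value outside its range is refused whole. The fingers move at their own pace and stop on an object; FORCE is the grip in N (left out, the last holds). Time passes only in rows, so rows that do not move let the fingers close. It gives the time, the measured TCP pose, the force and the opening at its end, in the units of the state.
- sense(): the state, without advancing time (a new reading comes with each control period).
- capture(name): name is "scene" or "top"; returns (picture, depth): 384x512x3 uint8, red, green, blue; 384x512 float32, m along the optical axis (not along the pixel's ray), 0 where there is no reading.
- calibration(name): a dict with "fx", "fy", "cx", "cy" (pixels), "extrinsics" (4x4, takes a point from world to camera coordinates). Camera axes: x right, y down, z forward; pixel columns grow to the right and rows downward; lengths in m; the calibration is good to about 2 mm. A picture is of the moment at which its call begins. calibration takes no time and is no camera call.
- hand_in(): hands the job in, once; it reports no verdict.
The state is a dict: "time": time; "q": joint angles; "joint_vel": joint speeds; "joint_torque": joint torques, N m; "eef_pos": TCP position; "orientation": TCP orientation; "wrist_force": force on the tool from outside, world axes, zero at the start; "torque": the same for the moment, N m; "finger_gap": finger opening in m.
Only numpy, scipy, OpenCV 4.12 (cv2) and the standard library are available. Lean on these libraries where they do the work, as an engineer would, in place of code of your own. Each camera call takes 0.05 s, during which the arm holds its last target. There are 200 camera calls.

## Working session

There is one attempt and no reset: what is moved stays moved. The work goes in short steps, Python scripts to look and compute and a shell command to move; the robot and the scene stay as the last step left them, time stands still between calls to the robot, and variables do not carry over. Pictures are saved under pics/ and viewed, about 12 in all and at most 16, crops included, and the job is handed in when it is done.

```bash
mkdir -p pics; python3 - <<'E'
from bench import *
import cv2,numpy as np
for n in("scene","top"):
    p,d=capture(n); cv2.imwrite(f"pics/{n}0.png",cv2.resize(p[:,:,::-1],(800,600),interpolation=cv2.INTER_CUBIC)); np.save(n+"_d.npy",d); np.save(n+"_p.npy",p)
    c=calibration(n); print(c["fx"],c["cx"],c["cy"],np.round(c["extrinsics"],3).tolist())
s=sense();print(s["eef_pos"],s["orientation"],s["finger_gap"],s["time"])
E
```

```text
438.770152387435 253.6389109601723 200.58213939459057 [[0.657, 0.754, 0.018, -0.313], [0.523, -0.438, -0.731, -0.248], [-0.544, 0.489, -0.682, 1.211], [0.0, 0.0, 0.0, 1.0]]
386.4249119786555 252.2570521310029 197.76814758560852 [[0.016, -1.0, -0.018, -0.003], [-0.998, -0.015, -0.057, 0.519], [0.057, 0.019, -0.998, 1.009], [0.0, 0.0, 0.0, 1.0]]
[0.19536527 0.64563924 0.23046199] [-0.699459    0.10406906  0.69951466  0.10298532] 0.08568725863263585 0.1
```

View pics/scene0.png

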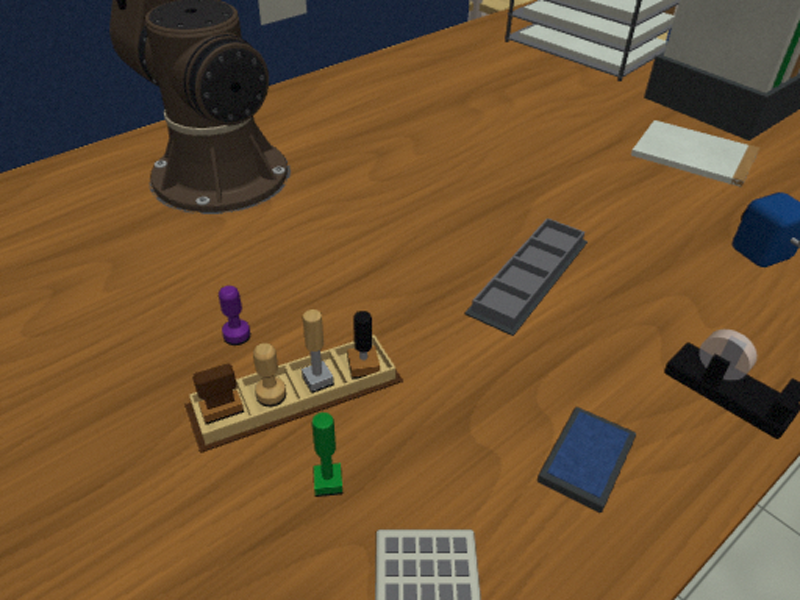

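View pics/top0.png

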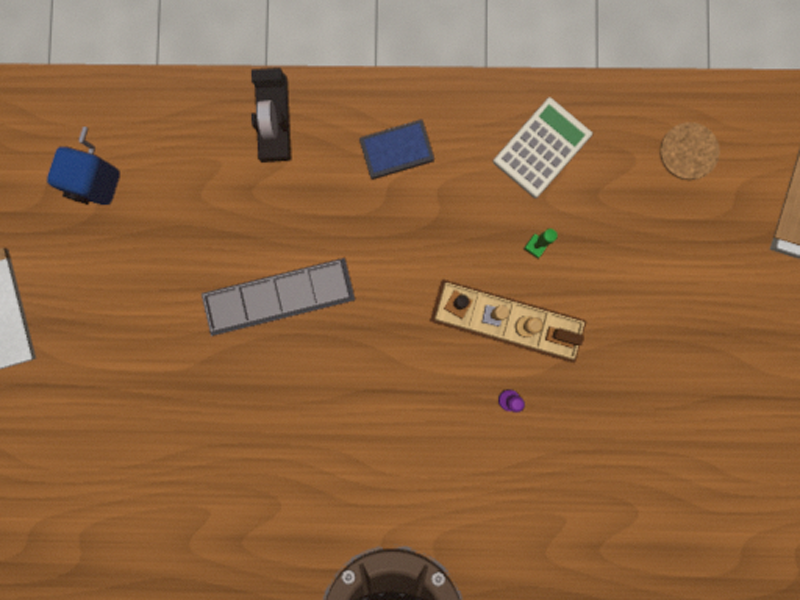

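The full rack stands right at px (510,320) of the enlarged top view. From the left it holds square, tall, round and bar. The empty rack is at (279,297). The green decoy is at (540,243) and the purple one at (511,401). Next I measure poses from depth.

```bash
cat >h.py <<'E'
from bench import *
import numpy as np,cv2
def cloud(n,d):
    c=calibration(n);E=np.array(c["extrinsics"]);v,u=np.indices(d.shape)
    P=np.stack([(u-c["cx"])/c["fx"]*d,(v-c["cy"])/c["fy"]*d,d],-1)
    W=(P-E[:3,3])@E[:3,:3]; W[d==0]=np.nan; return W
E
python3 - <<'E'
from h import *
for n in("scene","top"):
    W=cloud(n,np.load(n+"_d.npy")).reshape(-1,3);x,y,z=W.T
    inw=(x>.3)&(x<.75)&(abs(y)<.5)
    print(n,"desk z",np.round(np.nanmedian(z[inw]),4))
    for nm,lo,hi in(("new",.02,.36),("old",-.40,-.02)):
        for zl,zh in((.017,.032),(.006,.032)):
            m=inw&(x>.35)&(x<.62)&(y>lo)&(y<hi)&(z>zl)&(z<zh)
            # keep biggest cluster
            g=np.zeros((600,1000),np.uint8); iy=((y[m]+.5)*1000).astype(int); ix=((x[m]-.2)*1000).astype(int); g[ix,iy]=255
            g=cv2.morphologyEx(g,cv2.MORPH_CLOSE,np.ones((15,15)));k,L,S,_=cv2.connectedComponentsWithStats(g);b=1+S[1:,4].argmax()
            Q=W[m][L[ix,iy]==b]; r=cv2.minAreaRect(Q[:,:2].astype(np.float32)*1000); print(nm,zl,[np.round(a,1) for a in r],len(Q))
    m=inw&(z>.045)&(y<-.0)&(y>-.45)&(x>.3)&(x<.65)
    g=np.zeros((600,1000),np.uint8); iy=((y[m]+.5)*1000).astype(int); ix=((x[m]-.2)*1000).astype(int); g[ix,iy]=255
    g=cv2.dilate(g,np.ones((5,5)));k,L=cv2.connectedComponents(g)
    P=np.load(n+"_p.npy").reshape(-1,3)[m]
    for b in range(1,k):
        s=L[ix,iy]==b;Q=W[m][s]
        if len(Q)<15: continue
        zt=np.percentile(Q[:,2],95);T=Q[Q[:,2]>zt-.006]
        print(len(Q),"top z",round(zt,4),"rect all",[np.round(a,1) for a in cv2.minAreaRect(Q[:,:2].astype(np.float32)*1000)],"rect top",[np.round(a,1) for a in cv2.minAreaRect(T[:,:2].astype(np.float32)*1000)],"mean",np.round(T.mean(0)*1000,1),P[s].mean(0).astype(int))
E
```

```text
scene desk z 0.0003
new 0.017 [array([540. , 204.3]), array([ 65.7, 244.1]), np.float64(14.8)] 763
new 0.006 [array([542.9, 201.6]), array([ 70.6, 252.5]), np.float64(15.2)] 2235
old 0.017 [array([ 504.2, -188.7]), array([240.5,  67.6]), np.float64(74.8)] 2011
old 0.006 [array([ 507.4, -189.3]), array([249.6,  73.9]), np.float64(75.0)] 3553
238 top z 0.0826 rect all [array([ 373.7, -193.1]), array([24.4, 21.4]), np.float64(57.6)] rect top [array([ 373.2, -192.3]), array([23.2, 19.6]), np.float64(59.6)] mean [ 373.6 -192.5   80.6] [67 28 81]
448 top z 0.0788 rect all [array([ 478.8, -275.4]), array([44.3, 19. ]), np.float64(72.6)] rect top [array([ 478.8, -275.2]), array([43.9, 19. ]), np.float64(72.6)] mean [ 479.7 -276.1   77.1] [54 33 16]
296 top z 0.0927 rect all [array([ 496.6, -218.3]), array([23. , 25.5]), np.float64(4.8)] rect top [array([ 495.5, -218.2]), array([22.8, 20.6]), np.float64(58.0)] mean [ 496.8 -219.    90.7] [125  99  60]
353 top z 0.1223 rect all [array([ 513. , -161.5]), array([21.3, 21. ]), np.float64(66.4)] rect top [array([ 513.3, -161.3]), array([20. , 20.9
[... 1336 characters left out ...]
215.9]), array([21.8, 22.7]), np.float64(26.8)] mean [ 493.9 -215.8   91.8] [160 125  80]
85 top z 0.1247 rect all [array([ 511.2, -159.2]), array([21.1, 19.3]), np.float64(4.6)] rect top [array([ 511.9, -159.4]), array([19., 19.]), np.float64(0.1)] mean [ 511.4 -159.8  122.6] [162 129  86]
77 top z 0.1001 rect all [array([ 528.7, -102. ]), array([20.3, 19.6]), np.float64(27.5)] rect top [array([ 529. , -101.9]), array([19.6, 19.5]), np.float64(27.5)] mean [ 529.1 -102.    97.9] [60 46 36]
108 top z 0.1147 rect all [array([ 631.6, -234.8]), array([20.8, 20.9]), np.float64(2.2)] rect top [array([ 631.5, -235.2]), array([19.1, 20.7]), np.float64(68.7)] mean [ 631.5 -234.9  112.1] [ 53 102  44]
```

```bash
cat >>h.py <<'E'
from scipy.spatial.transform import Rotation as R
def plan(*tg):
    """targets (x,y,z,jawdeg): tool shift cm if turn done first, wx turn deg"""
    s=sense();p=np.array(s["eef_pos"]);r=R.from_quat(s["orientation"]);M=r.as_matrix()
    print("t",round(s["time"],2),"tcp",np.round(p*1000,1),"jaw ang",round(np.degrees(np.arctan2(M[1,1],M[0,1])),2),"xdown",np.round(M[:,0],3),"gap",round(s["finger_gap"],4),"F",np.round(s["wrist_force"],1),"q",np.round(s["q"],2))
    for x,y,z,a in tg:
        now=np.degrees(np.arctan2(M[1,1],M[0,1]));d=(a-now+90)%180-90
        a2=np.radians(now+d);t=np.array([[0,0,-1],[np.cos(a2),np.sin(a2),0]]);t=np.vstack([t,np.cross(t[0],t[1])])
        print("turn wx",round(-d,2),"then txyz cm",np.round(t@(np.array([x,y,z])-p)*100,2)); p=np.array([x,y,z]);M=t.T
E
python3 - <<'E'
from h import *
plan((.5,.3,.231,-17.5),(.478,-.2747,.231,-17.5),(.478,-.2747,.044,-17.5))
E
```

```text
t 0.1 tcp [195.4 645.6 230.5] jaw ang -106.84 xdown [-0.    -0.002 -1.   ] gap 0.0857 F [ 0.  -0.1 -0.2] q [ 1.57  0.36  0.01 -0.   -1.22 -0.29]
turn wx -89.34 then txyz cm [-0.05 39.45 23.8 ]
turn wx 0.0 then txyz cm [ 0.   15.18 55.47]
turn wx -0.0 then txyz cm [18.7  0.   0. ]
```

```bash
python3 -m handwheel '[{"wx":8.24,"jaw":6},{"wx":8.24},{"wx":8.24},{"wx":8.24},{"wx":8.24},{"wx":8.24},{"wx":8.24},{"wx":8.24},{"wx":8.24},{"wx":8.24},{"wx":8.24},{}]'
python3 -c "
from h import *
plan((.5,.3,.231,-17.5),(.478,-.2747,.231,-17.5),(.478,-.2747,.044,-17.5))"
```

```text
t 0.1 tcp [195.4 645.6 230.5] jaw ang -106.84 xdown [-0.    -0.002 -1.   ] gap 0.0857 F [ 0.  -0.1 -0.2] q [ 1.57  0.36  0.01 -0.   -1.22 -0.29]
turn wx -89.34 then txyz cm [-0.05 39.45 23.8 ]
turn wx 0.0 then txyz cm [ 0.   15.18 55.47]
turn wx -0.0 then txyz cm [18.7  0.   0. ]invalid input
```

```bash
python3 -m handwheel '[{"wx":8.24,"jaw":6},{"wx":8.24},{"wx":8.24},{"wx":8.24},{"wx":8.24},{"wx":8.24},{"wx":8.24},{"wx":8.24},{"wx":8.24},{"wx":8.24},{"wx":8.24},{"tx":0}]'
python3 -c "
from h import *
plan((.5,.3,.231,-17.5),(.478,-.2747,.231,-17.5),(.478,-.2747,.044,-17.5))"
```

```text
t 0.1 tcp [195.4 645.6 230.5] jaw ang -106.84 xdown [-0.    -0.002 -1.   ] gap 0.0857 F [ 0.  -0.1 -0.2] q [ 1.57  0.36  0.01 -0.   -1.22 -0.29]
turn wx -89.34 then txyz cm [-0.05 39.45 23.8 ]
turn wx 0.0 then txyz cm [ 0.   15.18 55.47]
turn wx -0.0 then txyz cm [18.7  0.   0. ]invalid input
```

```bash
python3 -m handwheel '[{"tx":0,"ty":0,"tz":0,"wx":8.24,"wy":0,"wz":0,"jaw":6}]'; echo; python3 -m handwheel '[{"wx":8.24,"jaw":6}]'; echo; python3 -m handwheel '[{"wx":8.24}]'
```

```text
time: 0.2
eef_pos: [0.1954, 0.6458, 0.2307]
orientation: [0.69, -0.154, -0.69, -0.153]
wrist_force: [1.6, -0.4, 0.3]
finger_gap: 0.073

invalid input
invalid input
```

```bash
python3 -m handwheel '[{"tx":0,"ty":0,"tz":0,"wx":8.24,"wy":0,"wz":0,"jaw":6},{"tx":0,"ty":0,"tz":0,"wx":8.24,"wy":0,"wz":0,"jaw":6},{"tx":0,"ty":0,"tz":0,"wx":8.24,"wy":0,"wz":0,"jaw":6},{"tx":0,"ty":0,"tz":0,"wx":8.24,"wy":0,"wz":0,"jaw":6},{"tx":0,"ty":0,"tz":0,"wx":8.24,"wy":0,"wz":0,"jaw":6},{"tx":0,"ty":0,"tz":0,"wx":8.24,"wy":0,"wz":0,"jaw":6},{"tx":0,"ty":0,"tz":0,"wx":8.24,"wy":0,"wz":0,"jaw":6},{"tx":0,"ty":0,"tz":0,"wx":8.24,"wy":0,"wz":0,"jaw":6},{"tx":0,"ty":0,"tz":0,"wx":8.24,"wy":0,"wz":0,"jaw":6},{"tx":0,"ty":0,"tz":0,"wx":8.24,"wy":0,"wz":0,"jaw":6},{"tx":0,"ty":0,"tz":0,"wx":0,"wy":0,"wz":0,"jaw":6}]'
python3 -c "
from h import *
plan((.5,.3,.231,-17.5),(.478,-.2747,.231,-17.5),(.478,-.2747,.044,-17.5))"
```

```text
time: 1.3
eef_pos: [0.1954, 0.6458, 0.2308]
orientation: [-0.418, 0.571, 0.417, 0.57]
wrist_force: [-0.9, -0.1, -0.1]
finger_gap: 0.0604
t 1.3 tcp [195.4 645.8 230.8] jaw ang 162.4 xdown [-0.    -0.001 -1.   ] gap 0.0604 F [-0.9 -0.1 -0.1] q [ 1.57  0.36  0.01 -0.   -1.22 -1.87]
turn wx -0.1 then txyz cm [-2.000e-02 -3.945e+01 -2.382e+01]
turn wx -0.0 then txyz cm [  0.   -15.18 -55.47]
turn wx -0.0 then txyz cm [18.7  0.   0. ]
```

```bash
python3 -m handwheel '[{"tx":0,"ty":-3.3,"tz":-2,"wx":0,"wy":0,"wz":0,"jaw":6},{"tx":0,"ty":-3.3,"tz":-2,"wx":0,"wy":0,"wz":0,"jaw":6},{"tx":0,"ty":-3.3,"tz":-2,"wx":0,"wy":0,"wz":0,"jaw":6},{"tx":0,"ty":-3.3,"tz":-2,"wx":0,"wy":0,"wz":0,"jaw":6},{"tx":0,"ty":-3.3,"tz":-2,"wx":0,"wy":0,"wz":0,"jaw":6},{"tx":0,"ty":-3.3,"tz":-2,"wx":0,"wy":0,"wz":0,"jaw":6},{"tx":0,"ty":-3.3,"tz":-2,"wx":0,"wy":0,"wz":0,"jaw":6},{"tx":0,"ty":-3.3,"tz":-2,"wx":0,"wy":0,"wz":0,"jaw":6},{"tx":0,"ty":-3.3,"tz":-2,"wx":0,"wy":0,"wz":0,"jaw":6},{"tx":0,"ty":-3.3,"tz":-2,"wx":0,"wy":0,"wz":0,"jaw":6},{"tx":0,"ty":-3.3,"tz":-2,"wx":0,"wy":0,"wz":0,"jaw":6},{"tx":0,"ty":-3.3,"tz":-2,"wx":0,"wy":0,"wz":0,"jaw":6}]'
python3 -m handwheel '[{"tx":0,"ty":-1.3,"tz":-4.6,"wx":0,"wy":0,"wz":0,"jaw":6},{"tx":0,"ty":-1.3,"tz":-4.6,"wx":0,"wy":0,"wz":0,"jaw":6},{"tx":0,"ty":-1.3,"tz":-4.6,"wx":0,"wy":0,"wz":0,"jaw":6},{"tx":0,"ty":-1.3,"tz":-4.6,"wx":0,"wy":0,"wz":0,"jaw":6},{"tx":0,"ty":-1.3,"tz":-4.6,"wx":0,"wy":0,"wz":0,"jaw":6},{"tx":0,"ty":-1.3,"tz":-4.6,"wx":0,"wy":0,"wz":0,"jaw":6},{"tx":0,"ty":-1.3,"tz":-4.6,"wx":0,"wy":0,"wz":0,"jaw":6},{"tx":0,"ty":-1.3,"tz":-4.6,"wx":0,"wy":0,"wz":0,"jaw":6},{"tx":0,"ty":-1.3,"tz":-4.6,"wx":0,"wy":0,"wz":0,"jaw":6},{"tx":0,"ty":-1.3,"tz":-4.6,"wx":0,"wy":0,"wz":0,"jaw":6},{"tx":0,"ty":-1.3,"tz":-4.6,"wx":0,"wy":0,"wz":0,"jaw":6},{"tx":0,"ty":-1.2,"tz":-4.5,"wx":0,"wy":0,"wz":0,"jaw":6}]'
python3 -c "
from h import *
plan((.478,-.2747,.231,-17.5),(.478,-.2747,.044,-17.5))"
```

```text
time: 2.5
eef_pos: [0.5019, 0.2969, 0.2313]
orientation: [-0.42, 0.569, 0.42, 0.569]
wrist_force: [0.1, 1.6, -0.3]
finger_gap: 0.0603
time: 3.7
eef_pos: [0.4831, -0.2759, 0.2314]
orientation: [-0.42, 0.569, 0.42, 0.569]
wrist_force: [1.3, -0.4, 1.3]
finger_gap: 0.0597
t 3.7 tcp [ 483.1 -275.9  231.4] jaw ang 162.81 xdown [ 0. -0. -1.] gap 0.0597 F [ 1.3 -0.4  1.3] q [-0.17  0.16 -0.25 -0.   -1.15 -0.13]
turn wx 0.31 then txyz cm [ 0.04  0.52 -0.04]
turn wx -0.0 then txyz cm [18.7  0.   0. ]
```

```bash
python3 -m handwheel '[{"tx":0,"ty":0.5,"tz":0,"wx":0.3,"wy":0,"wz":0,"jaw":6},{"tx":4,"ty":0,"tz":0,"wx":0,"wy":0,"wz":0,"jaw":6},{"tx":4,"ty":0,"tz":0,"wx":0,"wy":0,"wz":0,"jaw":6},{"tx":4,"ty":0,"tz":0,"wx":0,"wy":0,"wz":0,"jaw":6},{"tx":2,"ty":0,"tz":0,"wx":0,"wy":0,"wz":0,"jaw":6},{"tx":0,"ty":0,"tz":0,"wx":0,"wy":0,"wz":0,"jaw":6}]'
python3 - <<'E'
from h import *
plan((.478,-.2747,.044,-17.5))
p,d=capture("scene");q,_=capture("top")
a=cv2.resize(p[170:300,90:280],None,fx=4,fy=4)[:,:,::-1];cv2.imwrite("pics/a1.png",a)
E
```

```text
time: 4.3
eef_pos: [0.4764, -0.2715, 0.0882]
orientation: [-0.416, 0.572, 0.419, 0.569]
wrist_force: [0.5, -1.1, 0.4]
finger_gap: 0.0601
t 4.3 tcp [ 476.4 -271.5   88.2] jaw ang 162.41 xdown [-0.006  0.002 -1.   ] gap 0.0601 F [ 0.5 -1.1  0.4] q [-0.16  0.29 -0.45 -0.   -0.84 -0.15]
turn wx -0.09 then txyz cm [ 4.42 -0.25 -0.26]
```

View pics/a1.png

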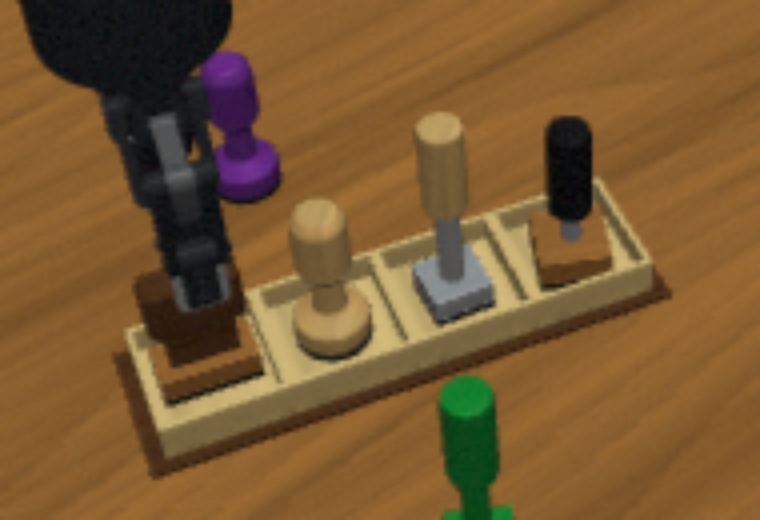

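The finger tip at about (205,290) of the crop is in front of the bar grip, roughly central on it. It needs a ~2.5 mm correction, then the descent.

```bash
python3 -m handwheel '[{"tx":0,"ty":-0.25,"tz":-0.25,"wx":0,"wy":0,"wz":0,"jaw":6},{"tx":1.5,"ty":0,"tz":0,"wx":0,"wy":0,"wz":0,"jaw":6},{"tx":1.5,"ty":0,"tz":0,"wx":0,"wy":0,"wz":0,"jaw":6},{"tx":1.4,"ty":0,"tz":0,"wx":0,"wy":0,"wz":0,"jaw":6},{"tx":0,"ty":0,"tz":0,"wx":0,"wy":0,"wz":0,"jaw":6}]' 40
python3 -c "
from h import *
plan((.478,-.2747,.044,-17.5))"
```

```text
time: 4.9
eef_pos: [0.4803, -0.2756, 0.0473]
orientation: [-0.417, 0.571, 0.417, 0.571]
wrist_force: [-0.3, 0.4, 0.7]
finger_gap: 0.06
t 4.9 tcp [ 480.3 -275.6   47.3] jaw ang 162.26 xdown [-0.  0. -1.] gap 0.06 F [-0.3  0.4  0.7] q [-0.17  0.35 -0.48 -0.   -0.74 -0.14]
turn wx -0.24 then txyz cm [0.33 0.25 0.01]
```

```bash
python3 -m handwheel '[{"tx":0.3,"ty":0.15,"tz":0,"wx":0,"wy":0,"wz":0,"jaw":6},{"tx":0,"ty":0,"tz":0,"wx":0,"wy":0,"wz":0,"jaw":4},{"tx":0,"ty":0,"tz":0,"wx":0,"wy":0,"wz":0,"jaw":1},{"tx":0,"ty":0,"tz":0,"wx":0,"wy":0,"wz":0,"jaw":1},{"tx":0,"ty":0,"tz":0,"wx":0,"wy":0,"wz":0,"jaw":1},{"tx":0,"ty":0,"tz":0,"wx":0,"wy":0,"wz":0,"jaw":1},{"tx":0,"ty":0,"tz":0,"wx":0,"wy":0,"wz":0,"jaw":1}]' 40
python3 -c "
from h import *
plan((.478,-.2747,.044,-17.5))"
```

```text
time: 5.6
eef_pos: [0.4793, -0.2752, 0.0448]
orientation: [-0.417, 0.571, 0.417, 0.571]
wrist_force: [-0.9, 0.5, 5.0]
finger_gap: 0.0171
t 5.6 tcp [ 479.3 -275.2   44.8] jaw ang 162.24 xdown [ 0.001 -0.    -1.   ] gap 0.0171 F [-0.9  0.5  5. ] q [-0.17  0.35 -0.49  0.   -0.73 -0.14]
turn wx -0.26 then txyz cm [0.08 0.14 0.01]
```

```bash
python3 -m handwheel '[{"tx":-1,"ty":0,"tz":0,"wx":0,"wy":0,"wz":0,"jaw":1},{"tx":-2,"ty":0,"tz":0,"wx":0,"wy":0,"wz":0,"jaw":1},{"tx":-3,"ty":0,"tz":0,"wx":0,"wy":0,"wz":0,"jaw":1},{"tx":-3,"ty":0,"tz":0,"wx":0,"wy":0,"wz":0,"jaw":1},{"tx":-3,"ty":0,"tz":0,"wx":0,"wy":0,"wz":0,"jaw":1},{"tx":-3,"ty":0,"tz":0,"wx":0,"wy":0,"wz":0,"jaw":1},{"tx":-2,"ty":0,"tz":0,"wx":0,"wy":0,"wz":0,"jaw":1},{"tx":0,"ty":0,"tz":0,"wx":0,"wy":0,"wz":0,"jaw":1},{"tx":0,"ty":0,"tz":0,"wx":0,"wy":0,"wz":0,"jaw":1}]'
python3 -c "
from h import *
plan((.5165,.2922,.215,162.3),(.5165,.2922,.215,14.8),(.5165,.2922,.045,14.8))"
```

```text
time: 6.5
eef_pos: [0.4788, -0.2749, 0.2146]
orientation: [-0.417, 0.571, 0.417, 0.572]
wrist_force: [0.1, -0.5, -2.2]
finger_gap: 0.0175
t 6.5 tcp [ 478.8 -274.9  214.6] jaw ang 162.21 xdown [ 0.001  0.    -1.   ] gap 0.0175 F [ 0.1 -0.5 -2.2] q [-0.17  0.17 -0.29 -0.   -1.11 -0.14]
turn wx -0.09 then txyz cm [-4.000e-02  1.365e+01  5.517e+01]
turn wx -32.5 then txyz cm [0. 0. 0.]
turn wx -0.0 then txyz cm [17.  0.  0.]
```

```bash
python3 -m handwheel '[{"tx":0,"ty":0.8,"tz":3.2,"wx":0,"wy":0,"wz":0,"jaw":1},{"tx":0,"ty":1.14,"tz":4.6,"wx":0,"wy":0,"wz":0,"jaw":1},{"tx":0,"ty":1.19,"tz":4.8,"wx":0,"wy":0,"wz":0,"jaw":1},{"tx":0,"ty":1.19,"tz":4.8,"wx":0,"wy":0,"wz":0,"jaw":1},{"tx":0,"ty":1.19,"tz":4.8,"wx":0,"wy":0,"wz":0,"jaw":1},{"tx":0,"ty":1.19,"tz":4.8,"wx":0,"wy":0,"wz":0,"jaw":1},{"tx":0,"ty":1.19,"tz":4.8,"wx":0,"wy":0,"wz":0,"jaw":1},{"tx":0,"ty":1.19,"tz":4.8,"wx":0,"wy":0,"wz":0,"jaw":1},{"tx":0,"ty":1.19,"tz":4.8,"wx":0,"wy":0,"wz":0,"jaw":1},{"tx":0,"ty":1.19,"tz":4.8,"wx":0,"wy":0,"wz":0,"jaw":1},{"tx":0,"ty":1.19,"tz":4.8,"wx":0,"wy":0,"wz":0,"jaw":1},{"tx":0,"ty":1.0,"tz":4.2,"wx":0,"wy":0,"wz":0,"jaw":1}]'
python3 -m handwheel '[{"tx":0,"ty":0,"tz":0,"wx":-8.1,"wy":0,"wz":0,"jaw":1},{"tx":0,"ty":0,"tz":0,"wx":-8.1,"wy":0,"wz":0,"jaw":1},{"tx":0,"ty":0,"tz":0,"wx":-8.1,"wy":0,"wz":0,"jaw":1},{"tx":0,"ty":0,"tz":0,"wx":-8.2,"wy":0,"wz":0,"jaw":1},{"tx":0,"ty":0,"tz":0,"wx":0,"wy":0,"wz":0,"jaw":1},{"tx":0,"ty":0,"tz":0,"wx":0,"wy":0,"wz":0,"jaw":1}]'
python3 -c "
from h import *
plan((.5165,.2922,.215,14.8),(.5165,.2922,.045,14.8))"
```

```text
time: 7.7
eef_pos: [0.5165, 0.2943, 0.2128]
orientation: [-0.417, 0.572, 0.417, 0.57]
wrist_force: [0.8, -1.1, -0.3]
finger_gap: 0.0173
time: 8.3
eef_pos: [0.5171, 0.2919, 0.2133]
orientation: [-0.559, 0.434, 0.559, 0.432]
wrist_force: [0.8, 0.2, -0.4]
finger_gap: 0.0172
t 8.3 tcp [517.1 291.9 213.3] jaw ang -165.52 xdown [-0.001 -0.001 -1.   ] gap 0.0172 F [ 0.8  0.2 -0.4] q [ 0.84  0.24 -0.2  -0.   -1.13 -0.59]
turn wx -0.32 then txyz cm [-0.17  0.05  0.04]
turn wx -0.0 then txyz cm [17.  0.  0.]
```

```bash
python3 -m handwheel '[{"tx":4,"ty":0,"tz":0,"wx":0,"wy":0,"wz":0,"jaw":1},{"tx":4,"ty":0,"tz":0,"wx":0,"wy":0,"wz":0,"jaw":1},{"tx":4,"ty":0,"tz":0,"wx":0,"wy":0,"wz":0,"jaw":1},{"tx":2,"ty":0,"tz":0,"wx":0,"wy":0,"wz":0,"jaw":1},{"tx":0,"ty":0,"tz":0,"wx":0,"wy":0,"wz":0,"jaw":1},{"tx":0,"ty":0,"tz":0,"wx":0,"wy":0,"wz":0,"jaw":1}]'
python3 - <<'E'
from h import *
plan((.5165,.2922,.045,14.8))
p,d=capture("scene");q,_=capture("top")
a=cv2.resize(p[120:220,280:400],(600,500));b=cv2.resize(q[150:230,120:240],(600,400)); cv2.imwrite("pics/a2.png",a[:,:,::-1])
E
```

```text
time: 8.9
eef_pos: [0.5178, 0.2923, 0.0745]
orientation: [0.56, -0.432, -0.559, -0.432]
wrist_force: [0.2, -0.6, -0.1]
finger_gap: 0.0176
t 8.9 tcp [517.8 292.3  74.5] jaw ang -165.37 xdown [-0.    -0.001 -1.   ] gap 0.0176 F [ 0.2 -0.6 -0.1] q [ 0.84  0.37 -0.36  0.   -0.84 -0.59]
turn wx -0.17 then txyz cm [2.95 0.12 0.02]
```

View pics/a2.png

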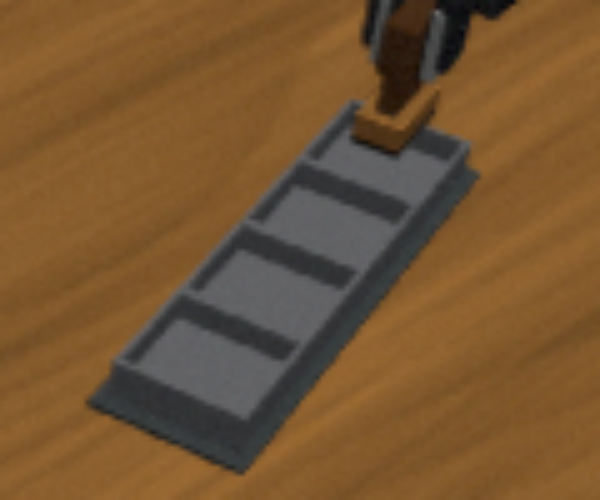

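The bar's base at (397,122) hangs upright, centred over the end (leftmost) pocket. I lower and release it.

```bash
python3 -m handwheel '[{"tx":1.2,"ty":0,"tz":0,"wx":0,"wy":0,"wz":0,"jaw":1},{"tx":1.2,"ty":0,"tz":0,"wx":0,"wy":0,"wz":0,"jaw":1},{"tx":0.5,"ty":0,"tz":0,"wx":0,"wy":0,"wz":0,"jaw":1},{"tx":0,"ty":0,"tz":0,"wx":0,"wy":0,"wz":0,"jaw":1},{"tx":0,"ty":0,"tz":0,"wx":0,"wy":0,"wz":0,"jaw":1}]'
python3 -c "
from h import *
plan((.5165,.2922,.045,14.8))"
```

```text
time: 9.5
eef_pos: [0.5173, 0.2921, 0.0449]
orientation: [-0.56, 0.432, 0.56, 0.432]
wrist_force: [-0.4, -0.9, 0.5]
finger_gap: 0.0173
t 9.5 tcp [517.3 292.1  44.9] jaw ang -165.28 xdown [-0. -0. -1.] gap 0.0173 F [-0.4 -0.9  0.5] q [ 0.84  0.41 -0.39 -0.   -0.77 -0.59]
turn wx -0.08 then txyz cm [-0.01  0.08  0.03]
```

```bash
python3 -m handwheel '[{"tx":0.05,"ty":0,"tz":0,"wx":0,"wy":0,"wz":0,"jaw":1},{"tx":0,"ty":0,"tz":0,"wx":0,"wy":0,"wz":0,"jaw":3},{"tx":0,"ty":0,"tz":0,"wx":0,"wy":0,"wz":0,"jaw":6},{"tx":0,"ty":0,"tz":0,"wx":0,"wy":0,"wz":0,"jaw":6},{"tx":0,"ty":0,"tz":0,"wx":0,"wy":0,"wz":0,"jaw":6},{"tx":-2,"ty":0,"tz":0,"wx":0,"wy":0,"wz":0,"jaw":6},{"tx":-4,"ty":0,"tz":0,"wx":0,"wy":0,"wz":0,"jaw":6},{"tx":-4,"ty":0,"tz":0,"wx":0,"wy":0,"wz":0,"jaw":6},{"tx":-4,"ty":0,"tz":0,"wx":0,"wy":0,"wz":0,"jaw":6},{"tx":-3,"ty":0,"tz":0,"wx":0,"wy":0,"wz":0,"jaw":6},{"tx":0,"ty":0,"tz":0,"wx":0,"wy":0,"wz":0,"jaw":6},{"tx":0,"ty":0,"tz":0,"wx":0,"wy":0,"wz":0,"jaw":6}]'
python3 -c "
from h import *
plan((.4953,-.2174,.215,14.8),(.4953,-.2174,.215,-15.2),(.4953,-.2174,.053,-15.2))"
```

```text
time: 10.7
eef_pos: [0.5175, 0.2924, 0.2155]
orientation: [-0.56, 0.431, 0.56, 0.433]
wrist_force: [-0.4, 0.0, -1.1]
finger_gap: 0.0601
t 10.7 tcp [517.5 292.4 215.5] jaw ang -165.28 xdown [ 0.001  0.002 -1.   ] gap 0.0601 F [-0.4  0.  -1.1] q [ 0.84  0.24 -0.2  -0.   -1.14 -0.59]
turn wx -0.08 then txyz cm [  0.05  15.17 -48.72]
turn wx 30.0 then txyz cm [0. 0. 0.]
turn wx 0.0 then txyz cm [16.2  0.   0. ]
```

```bash
python3 -m handwheel '[{"tx":0,"ty":1.38,"tz":-4.43,"wx":0,"wy":0,"wz":0,"jaw":6},{"tx":0,"ty":1.38,"tz":-4.43,"wx":0,"wy":0,"wz":0,"jaw":6},{"tx":0,"ty":1.38,"tz":-4.43,"wx":0,"wy":0,"wz":0,"jaw":6},{"tx":0,"ty":1.38,"tz":-4.43,"wx":0,"wy":0,"wz":0,"jaw":6},{"tx":0,"ty":1.38,"tz":-4.43,"wx":0,"wy":0,"wz":0,"jaw":6},{"tx":0,"ty":1.38,"tz":-4.43,"wx":0,"wy":0,"wz":0,"jaw":6},{"tx":0,"ty":1.38,"tz":-4.43,"wx":0,"wy":0,"wz":0,"jaw":6},{"tx":0,"ty":1.38,"tz":-4.43,"wx":0,"wy":0,"wz":0,"jaw":6},{"tx":0,"ty":1.38,"tz":-4.43,"wx":0,"wy":0,"wz":0,"jaw":6},{"tx":0,"ty":1.38,"tz":-4.43,"wx":0,"wy":0,"wz":0,"jaw":6},{"tx":0,"ty":1.38,"tz":-4.43,"wx":0,"wy":0,"wz":0,"jaw":6}]'
python3 -m handwheel '[{"tx":0,"ty":0,"tz":0,"wx":7.5,"wy":0,"wz":0,"jaw":6},{"tx":0,"ty":0,"tz":0,"wx":7.5,"wy":0,"wz":0,"jaw":6},{"tx":0,"ty":0,"tz":0,"wx":7.5,"wy":0,"wz":0,"jaw":6},{"tx":0,"ty":0,"tz":0,"wx":7.5,"wy":0,"wz":0,"jaw":6},{"tx":0,"ty":0,"tz":0,"wx":0,"wy":0,"wz":0,"jaw":6},{"tx":0,"ty":0,"tz":0,"wx":0,"wy":0,"wz":0,"jaw":6}]'
python3 -c "
from h import *
plan((.4953,-.2174,.215,-15.2),(.4953,-.2174,.053,-15.2))
p,d=capture('scene');q,e=capture('top')
cv2.imwrite('pics/a3.png',cv2.resize(p[120:220,280:400],(600,500))[:,:,::-1])
W=cloud('scene',d)
m=(W[...,2]>.06)&(W[...,0]>.45)&(W[...,0]<.6)&(W[...,1]>.25)&(W[...,1]<.34);Q=W[m];print(len(Q),cv2.minAreaRect(Q[:,:2].astype(np.float32)*1000),Q[:,2].max())"
```

```text
time: 11.8
eef_pos: [0.4934, -0.2193, 0.2134]
orientation: [-0.559, 0.432, 0.561, 0.431]
wrist_force: [1.6, 0.5, -0.7]
finger_gap: 0.0599
time: 12.4
eef_pos: [0.494, -0.2175, 0.2138]
orientation: [-0.43, 0.562, 0.431, 0.561]
wrist_force: [0.7, 0.0, 0.3]
finger_gap: 0.0603
t 12.4 tcp [ 494.  -217.5  213.8] jaw ang 164.94 xdown [-0.002  0.    -1.   ] gap 0.0603 F [0.7 0.  0.3] q [-0.05  0.15 -0.31 -0.   -1.11 -0.21]
turn wx 0.14 then txyz cm [-0.12 -0.12  0.05]
turn wx -0.0 then txyz cm [16.2  0.   0. ]
147 ((520.4109497070312, 289.3310852050781), (18.17951202392578, 46.37643051147461), 14.477558135986328) 0.08007501678609012
```

View pics/a3.png

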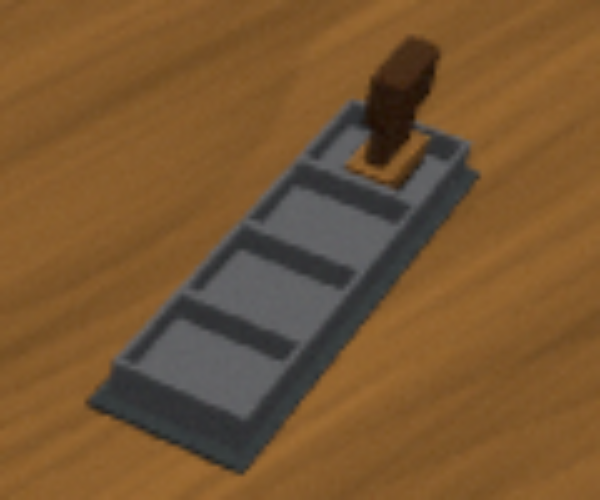

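The bar stands upright in the leftmost pocket (398,110). Now the round stamp.

```bash
python3 -m handwheel '[{"tx":4,"ty":-0.1,"tz":0,"wx":0,"wy":0,"wz":0,"jaw":6},{"tx":4,"ty":0,"tz":0,"wx":0,"wy":0,"wz":0,"jaw":6},{"tx":4,"ty":0,"tz":0,"wx":0,"wy":0,"wz":0,"jaw":6},{"tx":3,"ty":0,"tz":0,"wx":0,"wy":0,"wz":0,"jaw":6},{"tx":1.1,"ty":0,"tz":0,"wx":0,"wy":0,"wz":0,"jaw":6},{"tx":0,"ty":0,"tz":0,"wx":0,"wy":0,"wz":0,"jaw":6},{"tx":0,"ty":0,"tz":0,"wx":0,"wy":0,"wz":0,"jaw":6}]'
python3 -c "
from h import *
plan((.4953,-.2174,.053,-15.2))"
```

```text
time: 13.2
eef_pos: [0.4965, -0.2181, 0.0549]
orientation: [-0.43, 0.561, 0.429, 0.562]
wrist_force: [0.3, -1.0, 0.7]
finger_gap: 0.0599
t 13.2 tcp [ 496.5 -218.1   54.9] jaw ang 164.79 xdown [ 0.001 -0.    -1.   ] gap 0.0599 F [ 0.3 -1.   0.7] q [-0.05  0.33 -0.5   0.   -0.74 -0.21]
turn wx -0.01 then txyz cm [0.19 0.13 0.03]
```

```bash
python3 -m handwheel '[{"tx":0.2,"ty":0.1,"tz":0,"wx":0,"wy":0,"wz":0,"jaw":4},{"tx":0,"ty":0,"tz":0,"wx":0,"wy":0,"wz":0,"jaw":2},{"tx":0,"ty":0,"tz":0,"wx":0,"wy":0,"wz":0,"jaw":1.5},{"tx":0,"ty":0,"tz":0,"wx":0,"wy":0,"wz":0,"jaw":1.5},{"tx":0,"ty":0,"tz":0,"wx":0,"wy":0,"wz":0,"jaw":1.5},{"tx":-1,"ty":0,"tz":0,"wx":0,"wy":0,"wz":0,"jaw":1.5},{"tx":-3,"ty":0,"tz":0,"wx":0,"wy":0,"wz":0,"jaw":1.5},{"tx":-4,"ty":0,"tz":0,"wx":0,"wy":0,"wz":0,"jaw":1.5},{"tx":-4,"ty":0,"tz":0,"wx":0,"wy":0,"wz":0,"jaw":1.5},{"tx":-3,"ty":0,"tz":0,"wx":0,"wy":0,"wz":0,"jaw":1.5},{"tx":-2,"ty":0,"tz":0,"wx":0,"wy":0,"wz":0,"jaw":1.5},{"tx":0,"ty":0,"tz":0,"wx":0,"wy":0,"wz":0,"jaw":1.5}]' 40
python3 -c "
from h import *
plan((.5318,.2342,.22,-15.2),(.5318,.2342,.22,14.8),(.5318,.2342,.053,14.8))"
```

```text
time: 14.4
eef_pos: [0.496, -0.218, 0.2258]
orientation: [-0.431, 0.56, 0.428, 0.563]
wrist_force: [-0.3, 0.5, -1.0]
finger_gap: 0.0244
t 14.4 tcp [ 496.  -218.   225.8] jaw ang 164.75 xdown [ 0.006 -0.001 -1.   ] gap 0.0244 F [-0.3  0.5 -1. ] q [-0.05  0.14 -0.3   0.   -1.13 -0.21]
turn wx -0.05 then txyz cm [ 0.58  8.4  44.58]
turn wx -30.0 then txyz cm [0. 0. 0.]
turn wx -0.0 then txyz cm [16.7  0.   0. ]
```

```bash
python3 -m handwheel '[{"tx":0.3,"ty":0.47,"tz":2.5,"wx":0,"wy":0,"wz":0,"jaw":1.5},{"tx":0.2,"ty":0.83,"tz":4.4,"wx":0,"wy":0,"wz":0,"jaw":1.5},{"tx":0,"ty":0.83,"tz":4.4,"wx":0,"wy":0,"wz":0,"jaw":1.5},{"tx":0,"ty":0.83,"tz":4.4,"wx":0,"wy":0,"wz":0,"jaw":1.5},{"tx":0,"ty":0.83,"tz":4.4,"wx":0,"wy":0,"wz":0,"jaw":1.5},{"tx":0,"ty":0.83,"tz":4.4,"wx":0,"wy":0,"wz":0,"jaw":1.5},{"tx":0,"ty":0.83,"tz":4.4,"wx":0,"wy":0,"wz":0,"jaw":1.5},{"tx":0,"ty":0.83,"tz":4.4,"wx":0,"wy":0,"wz":0,"jaw":1.5},{"tx":0,"ty":0.83,"tz":4.4,"wx":0,"wy":0,"wz":0,"jaw":1.5},{"tx":0,"ty":0.83,"tz":4.4,"wx":0,"wy":0,"wz":0,"jaw":1.5},{"tx":0,"ty":0.47,"tz":2.5,"wx":0,"wy":0,"wz":0,"jaw":1.5}]'
python3 -m handwheel '[{"tx":0,"ty":0,"tz":0,"wx":-7.5,"wy":0,"wz":0,"jaw":1.5},{"tx":0,"ty":0,"tz":0,"wx":-7.5,"wy":0,"wz":0,"jaw":1.5},{"tx":0,"ty":0,"tz":0,"wx":-7.5,"wy":0,"wz":0,"jaw":1.5},{"tx":0,"ty":0,"tz":0,"wx":-7.5,"wy":0,"wz":0,"jaw":1.5},{"tx":0,"ty":0,"tz":0,"wx":0,"wy":0,"wz":0,"jaw":1.5},{"tx":0,"ty":0,"tz":0,"wx":0,"wy":0,"wz":0,"jaw":1.5}]'
python3 -c "
from h import *
plan((.5318,.2342,.22,14.8),(.5318,.2342,.053,14.8))"
```

```text
time: 15.5
eef_pos: [0.5303, 0.2375, 0.216]
orientation: [-0.429, 0.562, 0.43, 0.561]
wrist_force: [0.7, -0.9, -0.7]
finger_gap: 0.0249
time: 16.1
eef_pos: [0.5306, 0.2345, 0.2164]
orientation: [-0.559, 0.433, 0.559, 0.433]
wrist_force: [0.6, -1.3, -1.3]
finger_gap: 0.025
t 16.1 tcp [530.6 234.5 216.4] jaw ang -165.5 xdown [-0.001 -0.    -1.   ] gap 0.025 F [ 0.6 -1.3 -1.3] q [ 0.75  0.21 -0.22 -0.   -1.13 -0.5 ]
turn wx -0.3 then txyz cm [-0.36 -0.11 -0.06]
turn wx -0.0 then txyz cm [16.7  0.   0. ]
```

```bash
python3 -m handwheel '[{"tx":3,"ty":-0.1,"tz":0,"wx":0,"wy":0,"wz":0,"jaw":1.5},{"tx":4,"ty":0,"tz":0,"wx":0,"wy":0,"wz":0,"jaw":1.5},{"tx":4,"ty":0,"tz":0,"wx":0,"wy":0,"wz":0,"jaw":1.5},{"tx":2.5,"ty":0,"tz":0,"wx":0,"wy":0,"wz":0,"jaw":1.5},{"tx":1.2,"ty":0,"tz":0,"wx":0,"wy":0,"wz":0,"jaw":1.5},{"tx":1,"ty":0,"tz":0,"wx":0,"wy":0,"wz":0,"jaw":1.5},{"tx":0,"ty":0,"tz":0,"wx":0,"wy":0,"wz":0,"jaw":1.5},{"tx":0,"ty":0,"tz":0,"wx":0,"wy":0,"wz":0,"jaw":1.5}]'
python3 -c "
from h import *
plan((.5318,.2342,.053,14.8))
p,d=capture('scene')
cv2.imwrite('pics/a4.png',cv2.resize(p[110:220,280:400],(600,550))[:,:,::-1])"
```

```text
time: 16.9
eef_pos: [0.5326, 0.2355, 0.0609]
orientation: [0.56, -0.431, -0.56, -0.432]
wrist_force: [0.6, 0.0, -1.3]
finger_gap: 0.0249
t 16.9 tcp [532.6 235.5  60.9] jaw ang -165.29 xdown [ 0.001  0.001 -1.   ] gap 0.0249 F [ 0.6  0.  -1.3] q [ 0.75  0.37 -0.41  0.   -0.79 -0.5 ]
turn wx -0.09 then txyz cm [ 0.79  0.11 -0.11]
```

View pics/a4.png

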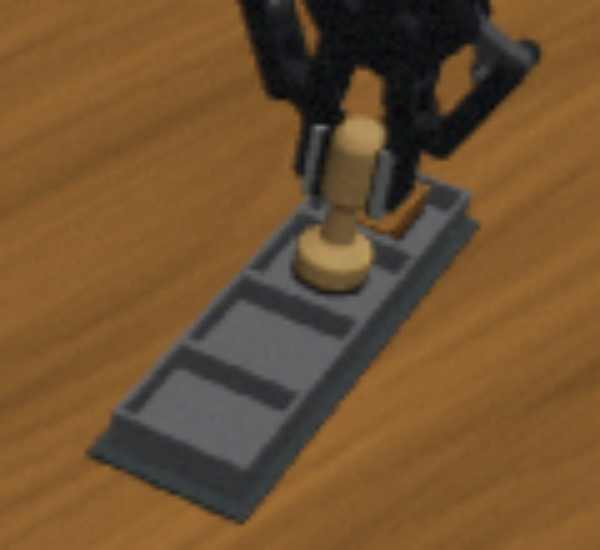

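The round stamp's base (335,258) is upright over the second pocket from the left. I lower the last 7 mm, release and raise.

```bash
python3 -m handwheel '[{"tx":0.4,"ty":0,"tz":0,"wx":0,"wy":0,"wz":0,"jaw":1.5},{"tx":0.35,"ty":0,"tz":0,"wx":0,"wy":0,"wz":0,"jaw":1.5},{"tx":0,"ty":0,"tz":0,"wx":0,"wy":0,"wz":0,"jaw":1.5},{"tx":0,"ty":0,"tz":0,"wx":0,"wy":0,"wz":0,"jaw":3},{"tx":0,"ty":0,"tz":0,"wx":0,"wy":0,"wz":0,"jaw":6},{"tx":0,"ty":0,"tz":0,"wx":0,"wy":0,"wz":0,"jaw":6},{"tx":0,"ty":0,"tz":0,"wx":0,"wy":0,"wz":0,"jaw":6}]'
python3 -m handwheel '[{"tx":-2,"ty":0,"tz":0,"wx":0,"wy":0,"wz":0,"jaw":6},{"tx":-4,"ty":0,"tz":0,"wx":0,"wy":0,"wz":0,"jaw":6},{"tx":-4,"ty":0,"tz":0,"wx":0,"wy":0,"wz":0,"jaw":6},{"tx":-4,"ty":0,"tz":0,"wx":0,"wy":0,"wz":0,"jaw":6},{"tx":-3,"ty":0,"tz":0,"wx":0,"wy":0,"wz":0,"jaw":6},{"tx":0,"ty":0,"tz":0,"wx":0,"wy":0,"wz":0,"jaw":6}]'
python3 -c "
from h import *
plan((.5127,-.1608,.22,14.8),(.5127,-.1608,.22,-15.2),(.5127,-.1608,.079,-15.2))"
```

```text
time: 17.65
eef_pos: [0.5319, 0.235, 0.0523]
orientation: [0.56, -0.432, -0.56, -0.432]
wrist_force: [0.4, -0.6, -0.1]
finger_gap: 0.0598
time: 18.25
eef_pos: [0.534, 0.2362, 0.2275]
orientation: [0.561, -0.429, -0.559, -0.434]
wrist_force: [0.1, -0.2, -0.2]
finger_gap: 0.0599
t 18.25 tcp [534.  236.2 227.5] jaw ang -165.24 xdown [ 0.007  0.005 -1.   ] gap 0.0599 F [ 0.1 -0.2 -0.2] q [ 0.75  0.21 -0.21  0.   -1.15 -0.5 ]
turn wx -0.04 then txyz cm [  0.75  12.2  -37.84]
turn wx 30.0 then txyz cm [0. 0. 0.]
turn wx 0.0 then txyz cm [14.1  0.   0. ]
```

```bash
python3 -m handwheel '[{"tx":0,"ty":1.34,"tz":-4.2,"wx":0,"wy":0,"wz":0,"jaw":6},{"tx":0,"ty":1.34,"tz":-4.2,"wx":0,"wy":0,"wz":0,"jaw":6},{"tx":0,"ty":1.34,"tz":-4.2,"wx":0,"wy":0,"wz":0,"jaw":6},{"tx":0,"ty":1.34,"tz":-4.2,"wx":0,"wy":0,"wz":0,"jaw":6},{"tx":0,"ty":1.34,"tz":-4.2,"wx":0,"wy":0,"wz":0,"jaw":6},{"tx":0,"ty":1.34,"tz":-4.2,"wx":0,"wy":0,"wz":0,"jaw":6},{"tx":0,"ty":1.34,"tz":-4.2,"wx":0,"wy":0,"wz":0,"jaw":6},{"tx":0,"ty":1.34,"tz":-4.2,"wx":0,"wy":0,"wz":0,"jaw":6},{"tx":0,"ty":1.34,"tz":-4.2,"wx":0,"wy":0,"wz":0,"jaw":6}]'
python3 -m handwheel '[{"tx":0,"ty":0,"tz":0,"wx":7.5,"wy":0,"wz":0,"jaw":6},{"tx":0,"ty":0,"tz":0,"wx":7.5,"wy":0,"wz":0,"jaw":6},{"tx":0,"ty":0,"tz":0,"wx":7.5,"wy":0,"wz":0,"jaw":6},{"tx":0,"ty":0,"tz":0,"wx":7.5,"wy":0,"wz":0,"jaw":6},{"tx":0,"ty":0,"tz":0,"wx":0,"wy":0,"wz":0,"jaw":6},{"tx":0,"ty":0,"tz":0,"wx":0,"wy":0,"wz":0,"jaw":6}]'
python3 -c "
from h import *
plan((.5127,-.1608,.22,-15.2),(.5127,-.1608,.079,-15.2))
p,d=capture('scene')
cv2.imwrite('pics/a5.png',cv2.resize(p[110:220,280:400],(600,550))[:,:,::-1])"
```

```text
time: 19.15
eef_pos: [0.5107, -0.1629, 0.2219]
orientation: [-0.56, 0.432, 0.56, 0.432]
wrist_force: [1.3, 0.2, -0.0]
finger_gap: 0.0602
time: 19.75
eef_pos: [0.5111, -0.1612, 0.2219]
orientation: [-0.43, 0.561, 0.43, 0.561]
wrist_force: [0.4, 0.2, 0.6]
finger_gap: 0.0599
t 19.75 tcp [ 511.1 -161.2  221.9] jaw ang 164.94 xdown [-0.001  0.    -1.   ] gap 0.0599 F [0.4 0.2 0.6] q [ 0.06  0.14 -0.31 -0.   -1.13 -0.32]
turn wx 0.14 then txyz cm [ 0.19 -0.14  0.08]
turn wx -0.0 then txyz cm [14.1  0.   0. ]
```

View pics/a5.png

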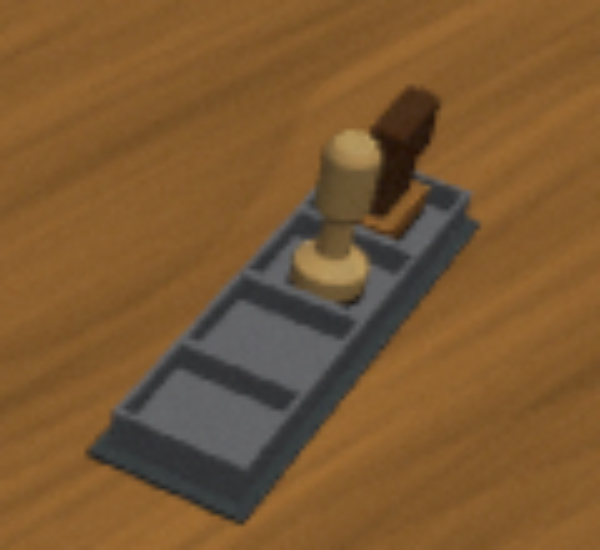

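The round stamp stands in its pocket (330,265). Its height gets checked later. Next is the tall one.

```bash
python3 -m handwheel '[{"tx":4,"ty":-0.05,"tz":0,"wx":0,"wy":0,"wz":0,"jaw":6},{"tx":4,"ty":0,"tz":0,"wx":0,"wy":0,"wz":0,"jaw":6},{"tx":4,"ty":0,"tz":0,"wx":0,"wy":0,"wz":0,"jaw":6},{"tx":2.2,"ty":0,"tz":0,"wx":0,"wy":0,"wz":0,"jaw":6},{"tx":0,"ty":0,"tz":0,"wx":0,"wy":0,"wz":0,"jaw":6},{"tx":0,"ty":0,"tz":0,"wx":0,"wy":0,"wz":0,"jaw":6}]'
python3 -c "
from h import *
plan((.5127,-.1608,.079,-15.2))"
```

```text
time: 20.4
eef_pos: [0.5122, -0.1614, 0.0807]
orientation: [-0.43, 0.562, 0.43, 0.561]
wrist_force: [0.1, -0.1, 1.3]
finger_gap: 0.0602
t 20.4 tcp [ 512.2 -161.4   80.7] jaw ang 164.84 xdown [-0. -0. -1.] gap 0.0602 F [ 0.1 -0.1  1.3] q [ 0.06  0.28 -0.49  0.   -0.8  -0.33]
turn wx 0.04 then txyz cm [ 0.17 -0.04  0.07]
```

```bash
python3 -m handwheel '[{"tx":0.1,"ty":0,"tz":0,"wx":0,"wy":0,"wz":0,"jaw":4},{"tx":0,"ty":0,"tz":0,"wx":0,"wy":0,"wz":0,"jaw":2},{"tx":0,"ty":0,"tz":0,"wx":0,"wy":0,"wz":0,"jaw":1.2},{"tx":0,"ty":0,"tz":0,"wx":0,"wy":0,"wz":0,"jaw":1.2},{"tx":0,"ty":0,"tz":0,"wx":0,"wy":0,"wz":0,"jaw":1.2},{"tx":0,"ty":0,"tz":0,"wx":0,"wy":0,"wz":0,"jaw":1.2},{"tx":-1,"ty":0,"tz":0,"wx":0,"wy":0,"wz":0,"jaw":1.2},{"tx":-3,"ty":0,"tz":0,"wx":0,"wy":0,"wz":0,"jaw":1.2},{"tx":-4,"ty":0,"tz":0,"wx":0,"wy":0,"wz":0,"jaw":1.2},{"tx":-4,"ty":0,"tz":0,"wx":0,"wy":0,"wz":0,"jaw":1.2},{"tx":-3,"ty":0,"tz":0,"wx":0,"wy":0,"wz":0,"jaw":1.2},{"tx":0,"ty":0,"tz":0,"wx":0,"wy":0,"wz":0,"jaw":1.2}]' 40
python3 -c "
from h import *
plan((.5472,.1762,.23,-15.2),(.5472,.1762,.23,14.8),(.5472,.1762,.08,14.8))"
```

```text
time: 21.6
eef_pos: [0.514, -0.1617, 0.2348]
orientation: [-0.431, 0.56, 0.427, 0.564]
wrist_force: [0.4, -0.7, -1.1]
finger_gap: 0.0213
t 21.6 tcp [ 514.  -161.7  234.8] jaw ang 164.76 xdown [ 0.008 -0.001 -1.   ] gap 0.0213 F [ 0.4 -0.7 -1.1] q [ 0.06  0.13 -0.29  0.   -1.15 -0.33]
turn wx -0.04 then txyz cm [ 0.48  5.66 33.48]
turn wx -30.0 then txyz cm [0. 0. 0.]
turn wx -0.0 then txyz cm [15.  0.  0.]
```

```bash
python3 -m handwheel '[{"tx":0,"ty":0.38,"tz":2.2,"wx":0,"wy":0,"wz":0,"jaw":1.2},{"tx":0,"ty":0.69,"tz":4.1,"wx":0,"wy":0,"wz":0,"jaw":1.2},{"tx":0,"ty":0.69,"tz":4.1,"wx":0,"wy":0,"wz":0,"jaw":1.2},{"tx":0,"ty":0.69,"tz":4.1,"wx":0,"wy":0,"wz":0,"jaw":1.2},{"tx":0,"ty":0.69,"tz":4.1,"wx":0,"wy":0,"wz":0,"jaw":1.2},{"tx":0,"ty":0.69,"tz":4.1,"wx":0,"wy":0,"wz":0,"jaw":1.2},{"tx":0,"ty":0.69,"tz":4.1,"wx":0,"wy":0,"wz":0,"jaw":1.2},{"tx":0,"ty":0.69,"tz":4.1,"wx":0,"wy":0,"wz":0,"jaw":1.2},{"tx":0,"ty":0.42,"tz":2.5,"wx":0,"wy":0,"wz":0,"jaw":1.2}]'
python3 -m handwheel '[{"tx":0,"ty":0,"tz":0,"wx":-7.5,"wy":0,"wz":0,"jaw":1.2},{"tx":0,"ty":0,"tz":0,"wx":-7.5,"wy":0,"wz":0,"jaw":1.2},{"tx":0,"ty":0,"tz":0,"wx":-7.5,"wy":0,"wz":0,"jaw":1.2},{"tx":0,"ty":0,"tz":0,"wx":-7.5,"wy":0,"wz":0,"jaw":1.2},{"tx":0,"ty":0,"tz":0,"wx":0,"wy":0,"wz":0,"jaw":1.2},{"tx":0,"ty":0,"tz":0,"wx":0,"wy":0,"wz":0,"jaw":1.2}]'
python3 -c "
from h import *
plan((.5472,.1762,.23,14.8),(.5472,.1762,.08,14.8))"
```

```text
time: 22.5
eef_pos: [0.545, 0.1781, 0.2288]
orientation: [-0.429, 0.562, 0.43, 0.561]
wrist_force: [-0.4, -0.4, -1.7]
finger_gap: 0.021
time: 23.1
eef_pos: [0.5452, 0.1755, 0.229]
orientation: [-0.559, 0.433, 0.559, 0.433]
wrist_force: [0.1, 0.1, -1.4]
finger_gap: 0.021
t 23.1 tcp [545.2 175.5 229. ] jaw ang -165.5 xdown [-0.001 -0.    -1.   ] gap 0.021 F [ 0.1  0.1 -1.4] q [ 0.65  0.19 -0.22 -0.   -1.16 -0.4 ]
turn wx -0.3 then txyz cm [-0.1  -0.21  0.02]
turn wx -0.0 then txyz cm [15.  0.  0.]
```

```bash
python3 -m handwheel '[{"tx":3,"ty":-0.15,"tz":0,"wx":0,"wy":0,"wz":0,"jaw":1.2},{"tx":4,"ty":0,"tz":0,"wx":0,"wy":0,"wz":0,"jaw":1.2},{"tx":3.5,"ty":0,"tz":0,"wx":0,"wy":0,"wz":0,"jaw":1.2},{"tx":2,"ty":0,"tz":0,"wx":0,"wy":0,"wz":0,"jaw":1.2},{"tx":1,"ty":0,"tz":0,"wx":0,"wy":0,"wz":0,"jaw":1.2},{"tx":0.6,"ty":0,"tz":0,"wx":0,"wy":0,"wz":0,"jaw":1.2},{"tx":0,"ty":0,"tz":0,"wx":0,"wy":0,"wz":0,"jaw":1.2},{"tx":0,"ty":0,"tz":0,"wx":0,"wy":0,"wz":0,"jaw":1.2}]'
python3 -c "
from h import *
plan((.5472,.1762,.08,14.8))
p,d=capture('scene')
cv2.imwrite('pics/a6.png',cv2.resize(p[110:220,280:400],(600,550))[:,:,::-1])"
```

```text
time: 23.9
eef_pos: [0.5476, 0.1765, 0.0894]
orientation: [0.56, -0.431, -0.56, -0.432]
wrist_force: [-0.1, 0.9, -0.8]
finger_gap: 0.0211
t 23.9 tcp [547.6 176.5  89.4] jaw ang -165.29 xdown [ 0.001  0.001 -1.   ] gap 0.0211 F [-0.1  0.9 -0.8] q [ 0.65  0.33 -0.39  0.   -0.85 -0.4 ]
turn wx -0.09 then txyz cm [ 0.94  0.05 -0.01]
```

View pics/a6.png

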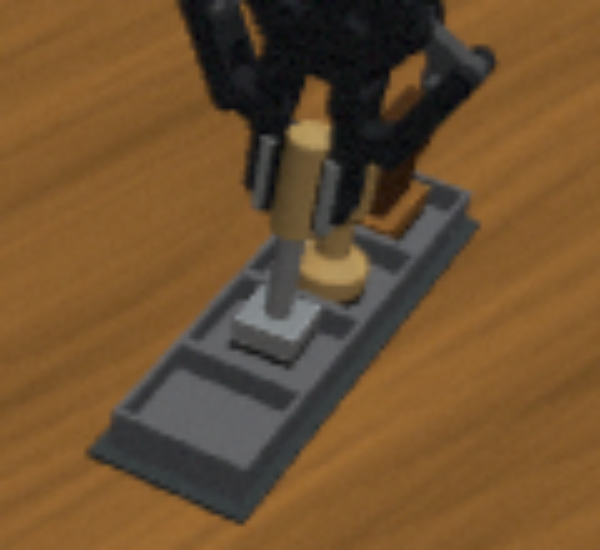

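The tall stamp's base (275,325) hangs over the third pocket, upright. I lower it, release and raise.

```bash
python3 -m handwheel '[{"tx":0.4,"ty":0,"tz":0,"wx":0,"wy":0,"wz":0,"jaw":1.2},{"tx":0.3,"ty":0,"tz":0,"wx":0,"wy":0,"wz":0,"jaw":1.2},{"tx":0.2,"ty":0,"tz":0,"wx":0,"wy":0,"wz":0,"jaw":1.2},{"tx":0,"ty":0,"tz":0,"wx":0,"wy":0,"wz":0,"jaw":1.2},{"tx":0,"ty":0,"tz":0,"wx":0,"wy":0,"wz":0,"jaw":1.2}]'
python3 -c "
from h import *
plan()"
python3 -m handwheel '[{"tx":0,"ty":0,"tz":0,"wx":0,"wy":0,"wz":0,"jaw":2.6},{"tx":0,"ty":0,"tz":0,"wx":0,"wy":0,"wz":0,"jaw":3.5},{"tx":0,"ty":0,"tz":0,"wx":0,"wy":0,"wz":0,"jaw":6},{"tx":0,"ty":0,"tz":0,"wx":0,"wy":0,"wz":0,"jaw":6},{"tx":0,"ty":0,"tz":0,"wx":0,"wy":0,"wz":0,"jaw":6},{"tx":-2,"ty":0,"tz":0,"wx":0,"wy":0,"wz":0,"jaw":6},{"tx":-4,"ty":0,"tz":0,"wx":0,"wy":0,"wz":0,"jaw":6},{"tx":-4,"ty":0,"tz":0,"wx":0,"wy":0,"wz":0,"jaw":6},{"tx":-4,"ty":0,"tz":0,"wx":0,"wy":0,"wz":0,"jaw":6},{"tx":0,"ty":0,"tz":0,"wx":0,"wy":0,"wz":0,"jaw":6}]'
python3 -c "
from h import *
plan((.5303,-.103,.22,14.8),(.5303,-.103,.22,-15.2),(.5303,-.103,.059,-15.2))"
```

```text
time: 24.45
eef_pos: [0.5472, 0.1761, 0.0805]
orientation: [0.56, -0.431, -0.56, -0.432]
wrist_force: [-3.7, 0.2, 9.5]
finger_gap: 0.021
t 24.45 tcp [547.2 176.1  80.5] jaw ang -165.25 xdown [ 0.001  0.    -1.   ] gap 0.021 F [-3.7  0.2  9.5] q [ 0.65  0.34 -0.4   0.   -0.83 -0.39]
time: 25.45
eef_pos: [0.5498, 0.1773, 0.2256]
orientation: [0.562, -0.428, -0.559, -0.435]
wrist_force: [-0.3, -0.4, -0.2]
finger_gap: 0.0606
t 25.45 tcp [549.8 177.3 225.6] jaw ang -165.22 xdown [ 0.009  0.004 -1.   ] gap 0.0606 F [-0.3 -0.4 -0.2] q [ 0.65  0.2  -0.23  0.   -1.14 -0.39]
turn wx -0.02 then txyz cm [  0.56   9.04 -26.61]
turn wx 30.0 then txyz cm [0. 0. 0.]
turn wx 0.0 then txyz cm [16.1  0.   0. ]
```

```bash
python3 -m handwheel '[{"tx":0,"ty":1.28,"tz":-3.8,"wx":0,"wy":0,"wz":0,"jaw":6},{"tx":0,"ty":1.28,"tz":-3.8,"wx":0,"wy":0,"wz":0,"jaw":6},{"tx":0,"ty":1.28,"tz":-3.8,"wx":0,"wy":0,"wz":0,"jaw":6},{"tx":0,"ty":1.28,"tz":-3.8,"wx":0,"wy":0,"wz":0,"jaw":6},{"tx":0,"ty":1.28,"tz":-3.8,"wx":0,"wy":0,"wz":0,"jaw":6},{"tx":0,"ty":1.28,"tz":-3.8,"wx":0,"wy":0,"wz":0,"jaw":6},{"tx":0,"ty":1.28,"tz":-3.8,"wx":0,"wy":0,"wz":0,"jaw":6}]'
python3 -m handwheel '[{"tx":0,"ty":0,"tz":0,"wx":7.5,"wy":0,"wz":0,"jaw":6},{"tx":0,"ty":0,"tz":0,"wx":7.5,"wy":0,"wz":0,"jaw":6},{"tx":0,"ty":0,"tz":0,"wx":7.5,"wy":0,"wz":0,"jaw":6},{"tx":0,"ty":0,"tz":0,"wx":7.5,"wy":0,"wz":0,"jaw":6},{"tx":0,"ty":0,"tz":0,"wx":0,"wy":0,"wz":0,"jaw":6},{"tx":0,"ty":0,"tz":0,"wx":0,"wy":0,"wz":0,"jaw":6}]'
python3 -c "
from h import *
plan((.5303,-.103,.22,-15.2),(.5303,-.103,.059,-15.2))
p,d=capture('scene')
cv2.imwrite('pics/a7.png',cv2.resize(p[110:220,280:400],(600,550))[:,:,::-1])"
```

```text
time: 26.15
eef_pos: [0.5275, -0.1055, 0.2193]
orientation: [0.56, -0.432, -0.56, -0.432]
wrist_force: [1.0, 0.0, 1.1]
finger_gap: 0.0599
time: 26.75
eef_pos: [0.5278, -0.104, 0.2191]
orientation: [-0.43, 0.561, 0.43, 0.561]
wrist_force: [-0.2, -0.3, 1.0]
finger_gap: 0.0599
t 26.75 tcp [ 527.8 -104.   219.1] jaw ang 164.95 xdown [-0.  0. -1.] gap 0.0599 F [-0.2 -0.3  1. ] q [ 0.17  0.14 -0.31 -0.   -1.12 -0.43]
turn wx 0.15 then txyz cm [-0.09 -0.21  0.16]
turn wx -0.0 then txyz cm [16.1  0.   0. ]
```

View pics/a7.png

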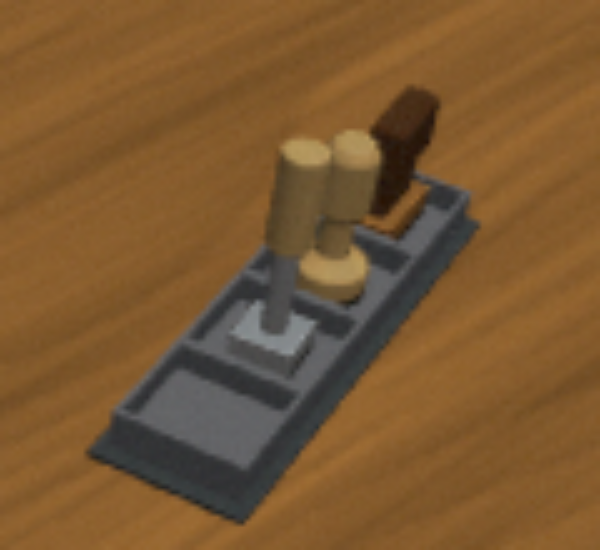

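The tall stamp stands upright in the third pocket (275,335). Last is the square one.

```bash
python3 -m handwheel '[{"tx":4,"ty":-0.15,"tz":0.15,"wx":0,"wy":0,"wz":0,"jaw":6},{"tx":4,"ty":0,"tz":0,"wx":0,"wy":0,"wz":0,"jaw":6},{"tx":4,"ty":0,"tz":0,"wx":0,"wy":0,"wz":0,"jaw":6},{"tx":3,"ty":0,"tz":0,"wx":0,"wy":0,"wz":0,"jaw":6},{"tx":1.1,"ty":0,"tz":0,"wx":0,"wy":0,"wz":0,"jaw":6},{"tx":0,"ty":0,"tz":0,"wx":0,"wy":0,"wz":0,"jaw":6},{"tx":0,"ty":0,"tz":0,"wx":0,"wy":0,"wz":0,"jaw":6}]'
python3 -c "
from h import *
plan((.5303,-.103,.059,-15.2))"
```

```text
time: 27.5
eef_pos: [0.5308, -0.1029, 0.0595]
orientation: [-0.43, 0.561, 0.429, 0.562]
wrist_force: [0.7, 0.3, -0.0]
finger_gap: 0.06
t 27.5 tcp [ 530.8 -102.9   59.5] jaw ang 164.8 xdown [ 0.001 -0.    -1.   ] gap 0.06 F [ 0.7  0.3 -0. ] q [ 0.17  0.32 -0.5   0.   -0.75 -0.44]
turn wx 0.0 then txyz cm [ 0.05  0.04 -0.02]
```

```bash
python3 -m handwheel '[{"tx":0,"ty":0,"tz":0,"wx":0,"wy":0,"wz":0,"jaw":4},{"tx":0,"ty":0,"tz":0,"wx":0,"wy":0,"wz":0,"jaw":2},{"tx":0,"ty":0,"tz":0,"wx":0,"wy":0,"wz":0,"jaw":1.2},{"tx":0,"ty":0,"tz":0,"wx":0,"wy":0,"wz":0,"jaw":1.2},{"tx":0,"ty":0,"tz":0,"wx":0,"wy":0,"wz":0,"jaw":1.2},{"tx":0,"ty":0,"tz":0,"wx":0,"wy":0,"wz":0,"jaw":1.2},{"tx":-1,"ty":0,"tz":0,"wx":0,"wy":0,"wz":0,"jaw":1.2},{"tx":-3,"ty":0,"tz":0,"wx":0,"wy":0,"wz":0,"jaw":1.2},{"tx":-4,"ty":0,"tz":0,"wx":0,"wy":0,"wz":0,"jaw":1.2},{"tx":-4,"ty":0,"tz":0,"wx":0,"wy":0,"wz":0,"jaw":1.2},{"tx":-3,"ty":0,"tz":0,"wx":0,"wy":0,"wz":0,"jaw":1.2},{"tx":0,"ty":0,"tz":0,"wx":0,"wy":0,"wz":0,"jaw":1.2}]' 40
python3 -c "
from h import *
plan((.5625,.1182,.21,-15.2),(.5625,.1182,.21,14.8),(.5625,.1182,.06,14.8))"
```

```text
time: 28.7
eef_pos: [0.5321, -0.1031, 0.2137]
orientation: [-0.431, 0.56, 0.428, 0.564]
wrist_force: [0.2, 0.6, -1.6]
finger_gap: 0.0213
t 28.7 tcp [ 532.1 -103.1  213.7] jaw ang 164.76 xdown [ 0.008  0.    -1.   ] gap 0.0213 F [ 0.2  0.6 -1.6] q [ 0.17  0.15 -0.31  0.   -1.1  -0.44]
turn wx -0.04 then txyz cm [ 0.37  2.87 22.15]
turn wx -30.0 then txyz cm [0. 0. 0.]
turn wx -0.0 then txyz cm [15.  0.  0.]
```

```bash
python3 -m handwheel '[{"tx":0,"ty":0.3,"tz":2.2,"wx":0,"wy":0,"wz":0,"jaw":1.2},{"tx":0,"ty":0.48,"tz":3.6,"wx":0,"wy":0,"wz":0,"jaw":1.2},{"tx":0,"ty":0.48,"tz":3.6,"wx":0,"wy":0,"wz":0,"jaw":1.2},{"tx":0,"ty":0.48,"tz":3.6,"wx":0,"wy":0,"wz":0,"jaw":1.2},{"tx":0,"ty":0.48,"tz":3.6,"wx":0,"wy":0,"wz":0,"jaw":1.2},{"tx":0,"ty":0.48,"tz":3.6,"wx":0,"wy":0,"wz":0,"jaw":1.2},{"tx":0,"ty":0.3,"tz":2.0,"wx":0,"wy":0,"wz":0,"jaw":1.2}]'
python3 -m handwheel '[{"tx":0,"ty":0,"tz":0,"wx":-7.5,"wy":0,"wz":0,"jaw":1.2},{"tx":0,"ty":0,"tz":0,"wx":-7.5,"wy":0,"wz":0,"jaw":1.2},{"tx":0,"ty":0,"tz":0,"wx":-7.5,"wy":0,"wz":0,"jaw":1.2},{"tx":0,"ty":0,"tz":0,"wx":-7.5,"wy":0,"wz":0,"jaw":1.2},{"tx":0,"ty":0,"tz":0,"wx":0,"wy":0,"wz":0,"jaw":1.2},{"tx":0,"ty":0,"tz":0,"wx":0,"wy":0,"wz":0,"jaw":1.2}]'
python3 -c "
from h import *
plan((.5625,.1182,.21,14.8),(.5625,.1182,.06,14.8))"
```

```text
time: 29.4
eef_pos: [0.5591, 0.1213, 0.208]
orientation: [-0.429, 0.562, 0.43, 0.562]
wrist_force: [0.2, -0.2, -0.4]
finger_gap: 0.0209
time: 30.0
eef_pos: [0.5591, 0.1188, 0.2082]
orientation: [-0.559, 0.433, 0.559, 0.433]
wrist_force: [-0.8, -0.5, -1.6]
finger_gap: 0.0214
t 30.0 tcp [559.1 118.8 208.2] jaw ang -165.51 xdown [-0. -0. -1.] gap 0.0214 F [-0.8 -0.5 -1.6] q [ 0.55  0.21 -0.25 -0.   -1.11 -0.3 ]
turn wx -0.31 then txyz cm [-0.18 -0.32 -0.15]
turn wx -0.0 then txyz cm [15.  0.  0.]
```

```bash
python3 -m handwheel '[{"tx":3,"ty":-0.25,"tz":-0.15,"wx":0,"wy":0,"wz":0,"jaw":1.2},{"tx":4,"ty":0,"tz":0,"wx":0,"wy":0,"wz":0,"jaw":1.2},{"tx":3.5,"ty":0,"tz":0,"wx":0,"wy":0,"wz":0,"jaw":1.2},{"tx":2,"ty":0,"tz":0,"wx":0,"wy":0,"wz":0,"jaw":1.2},{"tx":1,"ty":0,"tz":0,"wx":0,"wy":0,"wz":0,"jaw":1.2},{"tx":0.6,"ty":0,"tz":0,"wx":0,"wy":0,"wz":0,"jaw":1.2},{"tx":0,"ty":0,"tz":0,"wx":0,"wy":0,"wz":0,"jaw":1.2},{"tx":0,"ty":0,"tz":0,"wx":0,"wy":0,"wz":0,"jaw":1.2}]'
python3 -c "
from h import *
plan((.5625,.1182,.06,14.8))
p,d=capture('scene')
cv2.imwrite('pics/a8.png',cv2.resize(p[110:220,280:400],(600,550))[:,:,::-1])"
```

```text
time: 30.8
eef_pos: [0.5628, 0.1186, 0.0684]
orientation: [0.56, -0.431, -0.56, -0.432]
wrist_force: [0.0, 0.6, -1.3]
finger_gap: 0.021
t 30.8 tcp [562.8 118.6  68.4] jaw ang -165.3 xdown [ 0.002  0.001 -1.   ] gap 0.021 F [ 0.   0.6 -1.3] q [ 0.55  0.35 -0.41  0.   -0.8  -0.29]
turn wx -0.1 then txyz cm [ 0.84  0.04 -0.03]
```

View pics/a8.png

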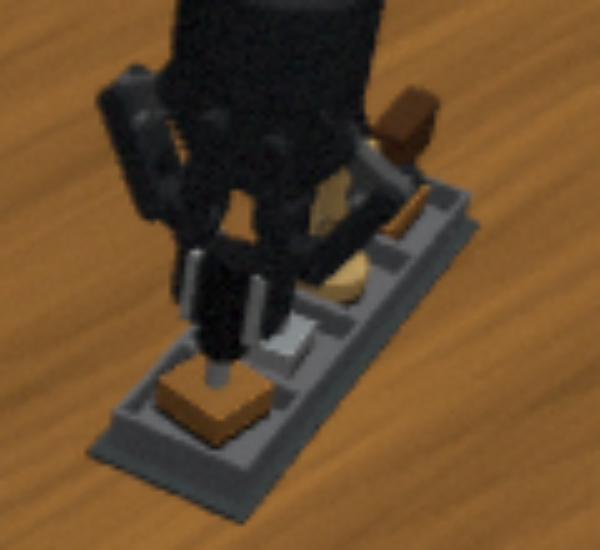

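The square base (212,395) hangs over the rightmost pocket. I lower it, release and raise.

```bash
python3 -m handwheel '[{"tx":0.4,"ty":0,"tz":0,"wx":0,"wy":0,"wz":0,"jaw":1.2},{"tx":0.3,"ty":0,"tz":0,"wx":0,"wy":0,"wz":0,"jaw":1.2},{"tx":0.15,"ty":0,"tz":0,"wx":0,"wy":0,"wz":0,"jaw":1.2},{"tx":0,"ty":0,"tz":0,"wx":0,"wy":0,"wz":0,"jaw":1.2},{"tx":0,"ty":0,"tz":0,"wx":0,"wy":0,"wz":0,"jaw":1.2}]'
python3 -m handwheel '[{"tx":0,"ty":0,"tz":0,"wx":0,"wy":0,"wz":0,"jaw":2.6},{"tx":0,"ty":0,"tz":0,"wx":0,"wy":0,"wz":0,"jaw":3.5},{"tx":0,"ty":0,"tz":0,"wx":0,"wy":0,"wz":0,"jaw":6},{"tx":0,"ty":0,"tz":0,"wx":0,"wy":0,"wz":0,"jaw":6},{"tx":0,"ty":0,"tz":0,"wx":0,"wy":0,"wz":0,"jaw":6},{"tx":-2,"ty":0,"tz":0,"wx":0,"wy":0,"wz":0,"jaw":6},{"tx":-4,"ty":0,"tz":0,"wx":0,"wy":0,"wz":0,"jaw":6},{"tx":-4,"ty":0,"tz":0,"wx":0,"wy":0,"wz":0,"jaw":6},{"tx":-4,"ty":0,"tz":0,"wx":0,"wy":0,"wz":0,"jaw":6},{"tx":-2,"ty":0,"tz":0,"wx":0,"wy":0,"wz":0,"jaw":6}]'
python3 -m handwheel '[{"tx":0,"ty":0,"tz":-3,"wx":0,"wy":0,"wz":0,"jaw":6},{"tx":0,"ty":0,"tz":-4,"wx":0,"wy":0,"wz":0,"jaw":6},{"tx":0,"ty":0,"tz":-4,"wx":0,"wy":0,"wz":0,"jaw":6},{"tx":0,"ty":0,"tz":-4,"wx":0,"wy":0,"wz":0,"jaw":6},{"tx":0,"ty":0,"tz":-3,"wx":0,"wy":0,"wz":0,"jaw":6},{"tx":0,"ty":0,"tz":0,"wx":0,"wy":0,"wz":0,"jaw":6},{"tx":0,"ty":0,"tz":0,"wx":0,"wy":0,"wz":0,"jaw":6}]'
python3 - <<'E'
from h import *
plan()
p,d=capture('scene')
cv2.imwrite('pics/a9.png',cv2.resize(p[110:220,280:400],(600,550))[:,:,::-1])
W=cloud('scene',d);c=np.array([.5397,.2052]);t=np.radians(14.8)
L=(W[...,:2]-c)@np.array([[np.cos(t),-np.sin(t)],[np.sin(t),np.cos(t)]])
for k in(90,30,-30,-90):
    m=(abs(L[...,1]*1000-k)<28)&(abs(L[...,0])<.04)&(W[...,2]<.14);zt=W[m][:,2].max();s=m&(W[...,2]>zt-.006)
    b=m&(W[...,2]>.022)&(W[...,2]<.03)
    print(k,"top z",zt.round(4),"top at rack xy",(np.median(L[s],0)*1000).round(1))
E
```

```text
time: 31.35
eef_pos: [0.5622, 0.1184, 0.0592]
orientation: [0.56, -0.432, -0.56, -0.432]
wrist_force: [-2.7, 0.7, 4.7]
finger_gap: 0.0207
time: 32.35
eef_pos: [0.5633, 0.1187, 0.2229]
orientation: [0.561, -0.43, -0.559, -0.433]
wrist_force: [-0.2, 0.2, -0.5]
finger_gap: 0.0601
time: 33.05
eef_pos: [0.6077, -0.0565, 0.2184]
orientation: [-0.559, 0.432, 0.56, 0.432]
wrist_force: [0.2, 0.0, -0.3]
finger_gap: 0.0599
t 33.05 tcp [607.7 -56.5 218.4] jaw ang -165.38 xdown [-0.001  0.    -1.   ] gap 0.0599 F [ 0.2  0.  -0.3] q [ 0.23  0.26 -0.16 -0.   -1.15  0.03]
90 top z 0.0796 top at rack xy [ 3.9 84.3]
30 top z 0.0959 top at rack xy [ 1.  28.2]
-30 top z 0.1235 top at rack xy [  1.6 -34.5]
-90 top z 0.1004 top at rack xy [  1.4 -92.6]
```

View pics/a9.png

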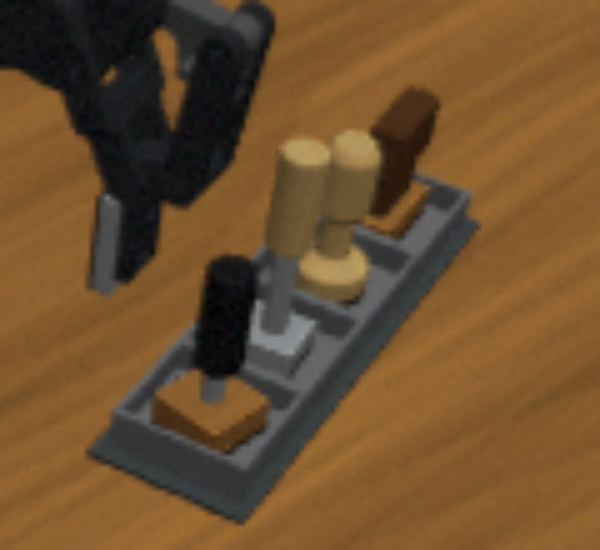

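All four stand in order. The round one's maximum height reads 4 mm high, so I check it robustly, with the top camera as well.

```bash
python3 - <<'E'
from h import *
t=np.radians(14.8);c=np.array([.5397,.2052])
for n in('scene','top'):
    p,d=capture(n);W=cloud(n,d)
    if n=='top': cv2.imwrite('pics/b1.png',cv2.resize(p[150:230,120:240],(780,520),interpolation=cv2.INTER_CUBIC)[:,:,::-1])
    L=(W[...,:2]-c)@np.array([[np.cos(t),-np.sin(t)],[np.sin(t),np.cos(t)]])*1000
    for k,h in((90,78),(30,92),(-30,122),(-90,98)):
        m=(abs(L[...,1]-k)<24)&(abs(L[...,0])<24);T=m&(W[...,2]>.001*h-.008)&(W[...,2]<.14)
        b=m&(W[...,2]>.02)&(W[...,2]<.033)
        print(n,k,"top 90% z",np.percentile(W[T][:,2],90).round(4),"exp",h,"top xy",L[T].mean(0).round(1),"base z med",np.median(W[b][:,2]).round(4),b.sum(),"base range",np.percentile(L[b],[5,95],axis=0).round(0).tolist())
E
```

```text
scene 90 top 90% z 0.0786 exp 78 top xy [ 3.9 83.8] base z med 0.0255 68 base range [[2.0, 68.0], [14.0, 106.0]]
scene 30 top 90% z 0.0923 exp 92 top xy [ 2.  25.5] base z med 0.0268 99 base range [[-8.0, 12.0], [16.0, 35.0]]
scene -30 top 90% z 0.1228 exp 122 top xy [  2.  -34.9] base z med 0.0256 101 base range [[-10.0, -46.0], [16.0, -19.0]]
scene -90 top 90% z 0.0984 exp 98 top xy [  2.1 -94.1] base z med 0.0275 214 base range [[-16.0, -111.0], [20.0, -78.0]]Traceback (most recent call last):
  File "<stdin>", line 10, in <module>
    return _quantile_unchecked(
        a, q, axis, out, overwrite_input, method, keepdims, weights)
    return _ureduce(a,
                    func=_quantile_ureduce_func,
    ...<5 lines>...
                    overwrite_input=overwrite_input,
                    method=method)
    r = func(a, **kwargs)
    result = _quantile(arr,
                       quantiles=q,
    ...<2 lines>...
                       out=out,
                       weights=wgt)
    slices_having_nans = np.isnan(arr[-1, ...])
                                  ~~~^^^^^^^^^
IndexError: index -1 is out of bounds for axis 0 with size 0
```

View pics/b1.png

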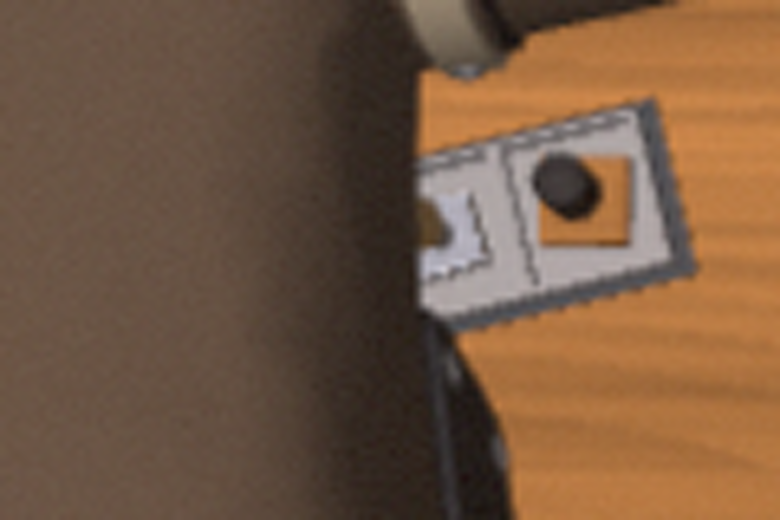

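By the 90th percentile, all four heights match standing on the pocket floor (78.6/92.3/122.8/98.4 mm measured, 78/92/122/98 expected). The arm hides two pockets in the top view. The square (585,200) and tall (450,235) stamps, the ones it shows, sit inside theirs.

```bash
python3 -c "
from bench import *
print(hand_in())"
```

```text
the job is handed in; nothing more can be done
None
```

All four stamps now stand upright in the empty rack in reverse order: bar, round, tall, square from left to right as seen from the robot. I handed the job in at about 33 s of robot time.

**Last checks:** The scene view shows each stamp in its own pocket. The tops measured 78.6, 92.3, 122.8 and 98.4 mm above the desk, against 78, 92, 122 and 98 mm expected for stamps standing on the pocket floor. The gripper was empty, clear of everything, and showed about zero force.

**Checks that disagreed or failed:**
- **Round stamp height:** its maximum first read about 4 mm too high. The 90th-percentile height was right, so I put this down to stray depth pixels at an edge.
- **Off-centre readings:** the scene camera puts the tops 2 to 6 mm to the right of their pocket centres, most for the bar. I did not trace the cause; the two cameras already differed by about 2.5 mm at the start.
- **Top camera:** the arm hid the two left pockets, so the top view confirmed only the tall and square stamps. Its depth check stopped with an error for that reason.

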